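Load a sagging hook and hold its hidden bolt head

ROBOT

A 7-joint arm with a two-finger parallel gripper is mounted at the origin on a cart in front of the work surface, level with it; the furniture and walls round the work are solid. World frame = base frame: x ahead of the robot, y to its left, z up, the work surface at z = 0. Lengths are in m, angles in rad, forces in N, time in s.
With the tool pointing down it reaches from about 0.35 to 0.9 m from the base axis. Payload 8.1 kg.
Tool frame: the origin (TCP) lies where the fingers leave the gripper's body, on its centre line; the fingertips stand 66 mm ahead of it and the grasp point (between the pads) lies 47 mm ahead of it (arm.tip_reach is the distance from the TCP to the fingertips, in m); z points along the fingers, y is the direction in which the jaws open and shut (so a half turn about z gives the same grasp; the last joint's range is limited). The gripper opens to 92 mm and grips with 3 to 60 N. Pads are 19 mm wide; open, the fingers measure 130 mm over their backs; the gripper's body (75 mm by 190 mm) begins 47 mm behind the grasp point.
Start: joints at [-1.34, 0.434, 0.025, 1.573, -0.012, 1.134, -0.075], TCP at [0.205, 0.591, 0.292] pointing down, gripper open.
Joint ranges: [-2.62, 2.62], [-0.44, 2.09], [-1.27, 1.32], [0.08, 2.57], [-1.32, 4.46], [0.12, 2], [-2.74, 2.74]. Speed limits (rad/s): [2.22, 2.22, 3.01, 3.01, 3.14, 3.14, 3.14].

INTERFACE

Orientations are given as a rotation vector (axis times angle).
In Python, from cell import arm gives the robot as it stands.
- The arm moves only by the tool carry_out, never from a script. Its argument "plan" is a list of rows, each a list of 5 numbers: the shift along the world's x, y, z in cm, then the turn about the world's z in rad, then the finger opening in cm, from 0 to 9.18. In form: [[tx, ty, tz, spin, fingers], ...]. A call has 1 to 20 rows; each row is the pose to reach, as a shift and turn from the pose measured when the call began; what a row does not reach only later rows make up. A row lasts 1/10 s, in which the tool goes at most 50 mm and 8.59 degrees, less where a joint would pass 70% of its speed; a pose out of reach is approached as far as the arm can. A call with a gripper value outside its range is refused whole. The fingers move at their own pace and stop on an object; "squeeze" is the grip in N (left out, the last holds). Time passes only in rows, so rows that repeat a pose let the fingers close. It gives the time, the measured TCP pose, the force and the opening at its end, in the units of the state.
- arm.observe(): the state, without advancing time (a new reading comes with each control period).
- arm.get_image(name): name is "side" or "top" or "wrist"; returns (picture, depth): 400x640x3 uint8, red, green, blue; 400x640 float32, m along the optical axis (not along the pixel's ray), 0 where there is no reading.
- arm.get_calibration(name): a dict with "intrinsics" (3x3 intrinsics, pixels), "rvec" (rotation vector, rad) and "tvec" (3), from world to camera coordinates, as OpenCV has them; the wrist camera has in their place "tool_from_camera" (4x4, takes a point from camera to tool coordinates, whose origin is the TCP and whose axes are the flange's). Camera axes: x right, y down, z forward; pixel columns grow to the right and rows downward; lengths in m; the calibration is good to about 2 mm. A picture is of the moment at which its call begins: read the wrist's pose just before it. get_calibration takes no time and is no camera call.
- arm.sign_off(): hands the job in, once; it reports no verdict.
The state is a dict: "clock": time; "joints": joint angles; "dq": joint speeds; "joint_efforts": joint torques, N m; "position": TCP position; "ee_rot": TCP orientation; "force": force on the tool from outside, world axes, zero at the start; "ft_torque": the same for the moment, N m; "width": opening from 0.0 (shut) to 1.0 (fully open).
Only numpy, scipy, OpenCV 4.12 (cv2) and the standard library are available. Lean on these libraries where they do the work, as an engineer would, in place of code of your own. Each camera call takes 0.05 s, during which the arm holds its last target. There are 200 camera calls.

TASK

The hook arm on the grey stand has a loose nut: pick up the white vial caddy by its blue grip, keep it upright and hang it on the blue hook by the hand hole, which makes the arm sag. Then let the caddy go, reach down into the gap between the stand's two plates, grip the brass bolt head there, turn it back until the hook arm is level and keep it from turning, so that a colleague can tighten the nut. Finish while still gripping the bolt head, with the caddy hanging freely on the level arm, and leave the other things on the bench alone.

Things in the scene. Friction and masses are not known exactly. Their poses are not given: they have to be found in the camera images.
- stand: Fixed grey stand. Origin: centre of the underside of its 130x130x10 mm foot; its x points away from the robot at yaw 0, z up. Two upright plates 6 mm thick, 90 mm wide along y, reach up to 225 mm above the bench; their inner faces are at x = -28 and +28 mm, so the gap between them is 56 mm, open at the top and at both y sides above 110 mm (a block fills it below).
- bolt_angle (a joint): Angle (rad) of the hook arm together with its bolt, about the bolt axis, which runs along the stand's x, 200 mm above the bench at the stand's y = 0. 0 = arm level, pointing to the stand's +y; positive = hook end lower. Stops at 0.22 (sagging) and -0.30. Friction of 0.09 N m holds the empty arm where it is; the caddy's weight pulls it down to the lower stop and later loads the bolt with about 0.3 to 0.5 N m. The bolt head turns by the same angle as the arm.
- bolt_head (a point): Brass hexagonal bolt head, 24 mm across flats, 24 mm long, in the gap behind the stand's front plate. Origin: its centre, 200 mm above the bench, at the stand's x = -6 mm (22 mm behind the front plate's inner face), 25 mm below the plates' upper edges. Its x is the bolt axis; its y and z turn with the arm (y along the hook arm toward the hook). Two of its six flats face its own +y and -y, so at 0 they stand upright.
- hook_arm: The turning part: hook arm, pivot bolt and brass bolt head in one piece. Its blue round hook rod, 10 mm thick, lies in front of the stand's front plate (at the stand's x = -45 mm) and runs along its own +y. The end, 161 mm from the bolt axis, is turned up: its top stands 11 mm above the rod's upper side. Origin on the bolt axis at the stand's x = 0; axes as those of bolt_head.
- hook_seat (a point): Point on the rod's upper side where the caddy should hang, 130 mm from the bolt axis; axes as those of hook_arm.
- caddy: Loose white vial caddy, 0.3 kg or so, tray 110 mm along its x, 96 mm along its y, 40 mm high, with two small bottles fixed in it (80 mm high). A 12 mm thick centre plate stands in its x-z plane, 173 mm high, with a hand hole through it along y: 58 mm wide in x, from 77 mm to about 110 mm (sides) and 119 mm (middle) above the underside, its roof rising to a notch in the middle. Origin: centre of the underside; z up. It is the same either way round.
- caddy_grip (a point): Centre of the upper part of the blue grip strip over the hand hole, 155 mm above the caddy's underside; the strip is 12 mm thick along the caddy's y, 60 mm along its x, and ends 18 mm above this point. The hand hole's roof is 36 mm below it (middle).
- caddy_notch (a point): Notch in the middle of the hand hole's roof, which rests on the hook rod: 119 mm above the caddy's underside, 36 mm below caddy_grip; the mouth of the hole is along the caddy's y.
- timer: White twist timer, 68 mm wide, 47 mm high; bystander. Origin: centre of the underside.
- steel_cup: Open steel cup, 64 mm wide, 88 mm high; bystander. Origin: centre of the underside.
- blue_bottle: Blue bottle, 81 mm wide, 142 mm high; bystander. Origin: centre of the underside.
- green_case: Pale green case, 53x165x30 mm; bystander. Origin: centre of the underside.

How it is judged:
On the way:
1. the caddy hangs on the sagging hook arm, let go by the fingers (contact force between caddy and hook_arm above 1 N and contact force between the fingers and caddy below 0.2 N and height (world z) of caddy above 0.03 m and value of joint bolt_angle above 0.17 rad), for 0.3 s.
At the end, for the whole second after the job is handed in: In the last second: fingers grip the bolt head (over 5 N, within 25 mm of its centre), arm level within 0.08 rad, caddy carried by the hook rod, notch within 35 mm of the seat point, underside over 60 mm up, tilt under 0.3 rad, nearly still (0.08 m/s), fingers off it (contact force between the fingers and hook_arm above 5 N and distance between the grasp point and bolt_head below 0.025 m and value of joint bolt_angle between -0.08 and 0.08 rad and contact force between caddy and hook_arm above 1 N and distance between caddy_notch and hook_seat below 0.035 m and height (world z) of caddy above 0.06 m and angle between caddy's own z axis and vertical below 0.3 rad and linear speed of caddy below 0.08 m/s and contact force between the fingers and caddy below 0.2 N); the arm keeps its last pose, push and grip.
It fails at once if the timer, the steel cup, the blue bottle or the green case is moved more than 30 mm (distance of any of timer, steel_cup, blue_bottle, green_case from where it was at the start of the episode above 0.03 m).
It fails at once if the caddy is tipped by more than 0.7 rad (angle between caddy's own z axis and vertical above 0.7 rad).
It also fails if it takes over 51 s, if anything falls off the work surface, if the arm or the gripper's body presses on something with over 40 N, if the wrist force passes 120 N, or if a joint passes its speed limit or range.

## Working session

There is one attempt and no reset: what is moved stays moved. The work goes in short steps, Python scripts to look and compute and a tool call to move; the robot and the scene stay as the last step left them, time stands still between calls to the robot, and variables do not carry over. Pictures are saved under pics/ and viewed, about 8 in all and at most 12, crops included, and the job is handed in when it is done.

Besides the shell and the picture viewer there is one more tool, called as name([rows], argument=value, ...), one row to a line, values as JSON. carry_out: Moves the arm, as the interface text tells. Its arguments: {"type":"object","properties":{"plan":{"type":"array"},"squeeze":{"type":"number"}},"required":["plan"]}

```bash
ls; mkdir -p pics; cat > h.py <<'E'
import numpy as np, cv2
from cell import arm
from scipy.spatial.transform import Rotation as R
def world(cal,u,v,d):
    K=np.array(cal["intrinsics"]); p=np.linalg.inv(K)@np.array([u,v,1.])*d
    Rm=R.from_rotvec(np.ravel(cal["rvec"])).as_matrix()
    return Rm.T@(p-np.ravel(cal["tvec"]))
def cloud(name):
    im,d=arm.get_image(name); cal=arm.get_calibration(name)
    K=np.array(cal["intrinsics"]); v,u=np.mgrid[:400,:640]
    p=np.stack([u,v,np.ones_like(u)],-1)@np.linalg.inv(K).T*d[...,None]
    Rm=R.from_rotvec(np.ravel(cal["rvec"])).as_matrix()
    return im,d,(p-np.ravel(cal["tvec"]))@Rm
E
python3 - <<'E'
from h import *
s=arm.observe(); print(s)
for n in ("top","side"):
    im,d,P=cloud(n); cv2.imwrite(f"pics/{n}0.png",im[...,::-1]); np.savez(f"{n}0.npz",im=im,P=P)
E
```

```text
pics
{'clock': 0.0, 'joints': array([-1.33960436,  0.43526349,  0.02500889,  1.57412547, -0.01161912,
        1.13402061, -0.07512402]), 'dq': array([ 2.70662473e-03,  2.43693127e-04,  4.12017050e-06,  1.49008370e-03,
        1.56091300e-04, -2.14257877e-04,  1.07989998e-03]), 'joint_efforts': array([-9.30656461e-04, -6.67870545e+01,  9.84629206e-01, -3.14460790e+01,
       -6.04690472e-02,  4.32076387e-02,  1.47812366e-04]), 'position': array([0.20468792, 0.59007794, 0.29140918]), 'ee_rot': array([-5.22075637e-01, -3.09777693e+00,  2.61754005e-03]), 'force': array([ 0.0665829 , -0.23782019, -0.37928559]), 'ft_torque': array([0.0356032 , 0.06839343, 0.02105526]), 'width': 1.0016301184303147}
```

View pics/top0.png

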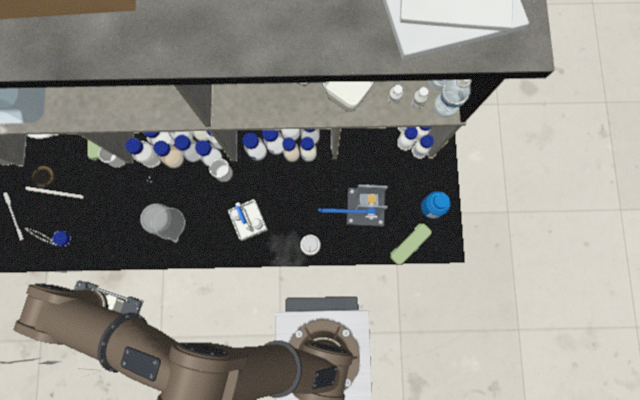

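View pics/side0.png

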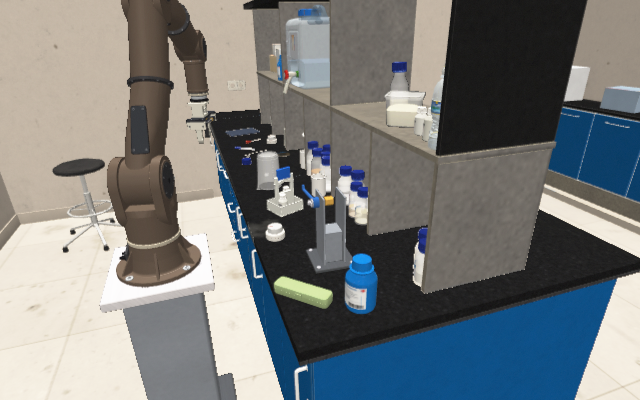

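The top view shows the stand at about (367,206), with the rod running left to (320,210) and brass at (372,200). The caddy is at (247,218), the timer at (310,245), the cup at (160,220), the bottle at (436,205) and the case at (411,243). A shelf stands behind them at row 125.

```bash
python3 - <<'E'
from h import *
z=np.load("top0.npz"); im=z["im"];P=z["P"]
hsv=cv2.cvtColor(im,cv2.COLOR_RGB2HSV); v,u=np.mgrid[:400,:640]
np.set_printoptions(precision=4,suppress=True)
def box(u0,v0,u1,v1): return (u>=u0)&(u<=u1)&(v>=v0)&(v<=v1)
blue=(hsv[...,0]>95)&(hsv[...,0]<125)&(hsv[...,1]>120)&(hsv[...,2]>80)
def rep(n,m):
    q=P[m]; c,sz,a=cv2.minAreaRect((q[:,:2]*1000).astype(np.float32))
    print(n,len(q),"mean",q.mean(0),"min",q.min(0),"max",q.max(0),"rect",c,sz,a)
rep("rod",box(315,200,380,220)&blue)
rep("grip",box(225,195,270,245)&blue)
rep("caddy",box(222,192,275,245)&(P[...,2]>.015)&(P[...,2]<.2))
st=box(340,178,395,232)
rep("foot",st&(P[...,2]>.005)&(P[...,2]<.02))
rep("plates",st&(P[...,2]>.215)&(P[...,2]<.235))
rep("brass",st&(hsv[...,0]>12)&(hsv[...,0]<30)&(hsv[...,1]>110))
rep("timer",box(295,230,325,260)&(P[...,2]>.02))
rep("cup?",box(135,200,190,245)&(P[...,2]>.02))
rep("bottle",box(415,185,455,222)&(P[...,2]>.02))
rep("case",box(385,220,435,267)&(P[...,2]>.02))
print("shelf",P[118:135:3,360],P[60,360])
big=cv2.resize(im[170:270,210:460],None,fx=3.2,fy=3.2,interpolation=cv2.INTER_CUBIC);cv2.imwrite("pics/c1.png",big[...,::-1])
E
```

```text
rod 244 mean [ 0.4686 -0.0813  0.1714] min [ 0.2611 -0.1726 -0.0079] max [0.5038 0.0073 1.6235] rect (384.900390625, -85.26615905761719) (242.34814453125, 178.88763427734375) 1.687238097190857
grip 63 mean [0.4629 0.2508 0.1715] min [0.4381 0.2378 0.1596] max [0.4871 0.2665 0.1792] rect (462.8111572265625, 251.63027954101562) (55.172279357910156, 11.164361953735352) 22.80527114868164
caddy 586 mean [0.4607 0.2494 0.0769] min [0.3968 0.19   0.0154] max [0.5322 0.3191 0.1792] rect (465.5390625, 253.6800994873047) (111.6098403930664, 96.47554779052734) 22.18540382385254
foot 644 mean [ 0.4917 -0.1536  0.01  ] min [ 0.4137 -0.2649  0.005 ] max [ 0.6093 -0.0697  0.0199] rect (510.50701904296875, -167.72161865234375) (194.28704833984375, 194.1217803955078) 88.4356918334961
plates 153 mean [ 0.4991 -0.1601  0.2225] min [ 0.4519 -0.2076  0.2153] max [ 0.5397 -0.116   0.2326] rect (495.4366455078125, -161.4425811767578) (89.47470092773438, 87.34778594970703) 88.01553344726562
brass 38 mean [ 0.4979 -0.1595  0.2111] min [ 0.487  -0.1678  0.2052] max [ 0.5075 -0.151   0.2182] rect (497.00695800
[... 370 characters left out ...]
5] rect (348.6873779296875, 297.4474182128906) (610.7208251953125, 101.07793426513672) 64.17281341552734
bottle 569 mean [ 0.4908 -0.3794  0.1179] min [ 0.2611 -0.4326  0.0202] max [0.5402 0.0006 1.6235] rect (406.484130859375, -205.256591796875) (79.18920135498047, 497.6772155761719) 26.185680389404297
case 660 mean [ 0.3679 -0.3032  0.0537] min [ 0.2611 -0.3779  0.0202] max [0.4371 0.0006 1.6235] rect (315.6934814453125, -200.12803649902344) (86.14859008789062, 406.9411315917969) 27.158092498779297
shelf [[ 0.6997 -0.117   0.3811]
 [ 0.6908 -0.1167  0.3815]
 [ 0.6812 -0.1161  0.3839]
 [ 0.6756 -0.1167  0.3744]
 [ 0.7903 -0.152  -0.0057]
 [ 0.7756 -0.1507  0.0045]] [ 0.6565 -0.0792  0.8222]
```

View pics/c1.png

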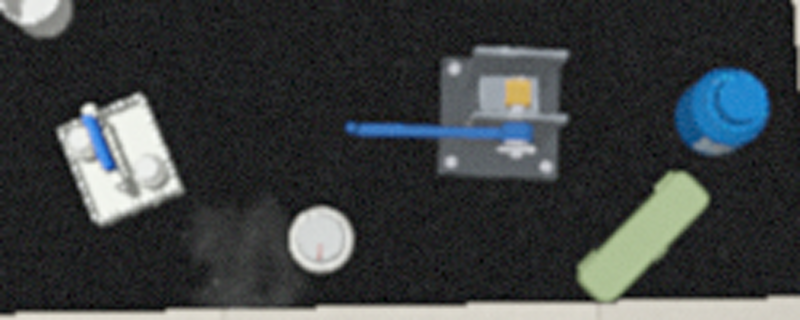

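```bash
python3 - <<'E'
from h import *
np.set_printoptions(precision=4,suppress=True)
for n in("top","side"):
    z=np.load(n+"0.npz"); im=z["im"];P=z["P"]
    hsv=cv2.cvtColor(im,cv2.COLOR_RGB2HSV)
    X,Y,Z=P[...,0],P[...,1],P[...,2]
    near=(X>.4)&(X<.58)&(Y>-.25)&(Y<.03)
    blue=(hsv[...,0]>95)&(hsv[...,0]<125)&(hsv[...,1]>120)&near&(Z>.12)&(Z<.26)
    q=P[blue]; 
    print(n,len(q),"rod xfit",np.polyfit(q[:,1],q[:,0],1),"zfit",np.polyfit(q[:,1],q[:,2],1))
    b=np.arange(-.18,.02,.02)
    for lo in b:
        s=q[(q[:,1]>=lo)&(q[:,1]<lo+.02)]
        if len(s): print("%.2f"%lo,len(s),np.median(s,0),s[:,2].max(),s[:,1].max())
    if n=="top":
        for lo,hi in((.44,.48),(.51,.55)):
            q=P[near&(Z>.217)&(Z<.232)&(X>lo)&(X<hi)&(Y<-.1)&~blue]; print("plate",len(q),q.min(0),q.max(0),np.polyfit(q[:,1],q[:,0],1))
        q=P[near&(Z>.003)&(Z<.016)&(hsv[...,2]>55)]; print("foot",cv2.minAreaRect((q[:,:2]*1e3).astype(np.float32)))
        q=P[(X>.38)&(X<.53)&(Y>.45)&(Y<.6)&(Z>.02)&(Z<.3)];print("cup",q.mean(0),q.max(0))
E
```

```text
top 203 rod xfit [0.0601 0.4701] zfit [-0.1601  0.1832]
-0.18 19 [ 0.4598 -0.1658  0.2114] 0.22060907577584882 -0.16186609939604493
-0.16 34 [ 0.4618 -0.1502  0.2129] 0.2205176018527702 -0.1417343423096661
-0.14 21 [ 0.4612 -0.1298  0.1999] 0.20466641536861485 -0.12036605446511232
-0.12 18 [ 0.4623 -0.1098  0.1976] 0.20226810293909417 -0.10176915096728462
-0.10 24 [ 0.4635 -0.0885  0.1937] 0.2003866990375704 -0.08018992712442397
-0.08 22 [ 0.4664 -0.0713  0.1923] 0.19961602806036055 -0.061950810437144226
-0.06 21 [ 0.4679 -0.0495  0.1898] 0.19509475572875437 -0.04007546575785996
-0.04 18 [ 0.4685 -0.0293  0.187 ] 0.1921795209051866 -0.02142353165829068
-0.02 17 [ 0.4687 -0.009   0.1873] 0.20087335795262795 -0.002624586805582533
-0.00 9 [0.4712 0.0034 0.1925] 0.19681759519693617 0.006709572519439707
plate 64 [ 0.4519 -0.2018  0.2188] [ 0.4775 -0.116   0.2308] [0.0578 0.4825]
plate 62 [ 0.5307 -0.2076  0.2177] [ 0.5397 -0.1182  0.232 ] [0.0654 0.5463]
foot ((507.91632080078125, -113.40692138671875), (246.4783172607422, 130.19142150878906), 85.18633270263672)
cup [0.4546 0.5163 0.124 ] [0.5082 0.5755 0.1608]
side 112 rod xfit [0.055  0.4688] zfit [-0.1122  0.1847]
-0.18 58 [ 0.4591 -0.1731  0.2039] 0.21532683169528508 -0.16065766168751555
-0.16 5 [ 0.4607 -0.158   0.2141] 0.2152204460002385 -0.1531293151773508
-0.14 1 [ 0.4634 -0.1225  0.1999] 0.19988718887355122 -0.12249708412925361
-0.12 8 [ 0.4605 -0.1071  0.1956] 0.19797016723965763 -0.1008528640441351
-0.10 5 [ 0.4641 -0.0901  0.1935] 0.19531592896525884 -0.08338700254913572
-0.08 7 [ 0.4626 -0.0735  0.1907] 0.19340824366066894 -0.06355871578850449
-0.06 6 [ 0.4652 -0.0496  0.1885] 0.1908255216545879 -0.04162113637513537
-0.04 5 [ 0.4652 -0.0328  0.1847] 0.187850447026688 -0.026475285587367926
-0.02 16 [ 0.4692 -0.008   0.1861] 0.19399524549414626 -0.0006326818645041541
-0.00 1 [0.4765 0.0037 0.1903] 0.1903215177921254 0.00374766458106979
```

carry_out([
  [0,0,3,0.1,9.1],
  [4,-6,5,0.25,9.1],
  [8,-11,5,0.4,9.1],
  [12,-16,5,0.5,9.1],
  [16,-21,5,0.6,9.1],
  [20,-26,5,0.65,9.1],
  [23,-30,5,0.73,9.1],
  [25.9,-33.8,5,0.73,9.1],
  [25.9,-33.8,5,0.73,9.1],
  [25.9,-33.8,5,0.73,9.1],
  [25.9,-33.8,5,0.73,9.1],
], squeeze=40)

```text
clock: 1.2
position: [0.4664, 0.2474, 0.3413]
ee_rot: [-0.606, 3.082, -0.006]
force: [0.2, -0.6, 0.8]
width: 0.992
```

carry_out([
  [-0.2,0.5,-2,0.01,9.1],
  [-0.2,0.5,-5,0.01,9.1],
  [-0.2,0.5,-8,0.01,9.1],
  [-0.2,0.5,-11,0.01,9.1],
  [-0.2,0.5,-13,0.01,9.1],
  [-0.2,0.5,-13.9,0.01,9.1],
  [-0.2,0.5,-13.9,0.01,9.1],
  [-0.2,0.5,-13.9,0.01,0.5],
  [-0.2,0.5,-13.9,0.01,0.5],
  [-0.2,0.5,-13.9,0.01,0.5],
  [-0.2,0.5,-13.9,0.01,0.5],
  [-0.2,0.5,-13.9,0.01,0.5],
  [-0.2,0.5,-13.9,0.01,0.5],
  [-0.2,0.5,-13.9,0.01,0.5],
], squeeze=40)

```text
clock: 2.6
position: [0.4644, 0.2524, 0.2024]
ee_rot: [-0.621, 3.079, -0.006]
force: [-0.2, -0.2, -0.7]
width: 0.43
```

carry_out([
  [0,0,0,0,0.5],
  [0,0,0,0,0.5],
  [0,0,0,0,0.5],
  [0,0,0,0,0.5],
  [0,0,0,0,0.5],
  [0,0,0,0,0.5],
  [0,0,1,0,0.5],
  [0,0,3,0,0.5],
  [0,0,5,0,0.5],
  [0,0,7,-0.1,0.5],
  [0,0,9,-0.2,0.5],
  [0,-2,9.8,-0.3,0.5],
  [0,-4,9.8,-0.4,0.5],
  [0,-6,9.8,-0.46,0.5],
  [0,-8,9.8,-0.46,0.5],
  [0.3,-10,9.8,-0.46,0.5],
  [0.5,-12,9.8,-0.46,0.5],
  [0.5,-14,9.8,-0.46,0.5],
  [0.5,-14,9.8,-0.46,0.5],
  [0.5,-14,9.8,-0.46,0.5],
], squeeze=40)

```text
clock: 4.6
position: [0.4691, 0.1119, 0.3004]
ee_rot: [-0.098, -3.14, 0.005]
force: [-0.5, -0.6, -2.5]
width: 0.127
```

```bash
python3 - <<'E'
from h import *
print(arm.observe()["position"],arm.observe()["ee_rot"])
im,d,P=cloud("side"); np.savez("side1.npz",im=im,P=P)
a=cv2.resize(im[120:300,210:420],None,fx=3.2,fy=3.2,interpolation=cv2.INTER_CUBIC)
cv2.imwrite("pics/s1.png",a[...,::-1])
im,d,P=cloud("top"); np.savez("top1.npz",im=im,P=P)
hsv=cv2.cvtColor(im,cv2.COLOR_RGB2HSV);X,Y,Z=[P[...,i] for i in range(3)]
m=(X>.35)&(X<.6)&(Y>.02)&(Y<.2)&(Z>.09)&(Z<.15); q=P[m]
print("tray",len(q),cv2.minAreaRect((q[:,:2]*1e3).astype(np.float32)),q[:,2].max())
E
```

```text
[0.46913939 0.11186404 0.3004363 ] [-0.0983827  -3.13964378  0.00525938]Traceback (most recent call last):
  File "<stdin>", line 9, in <module>
    return umr_maximum(a, axis, None, out, keepdims, initial, where)
ValueError: zero-size array to reduction operation maximum which has no identity
```

View pics/s1.png

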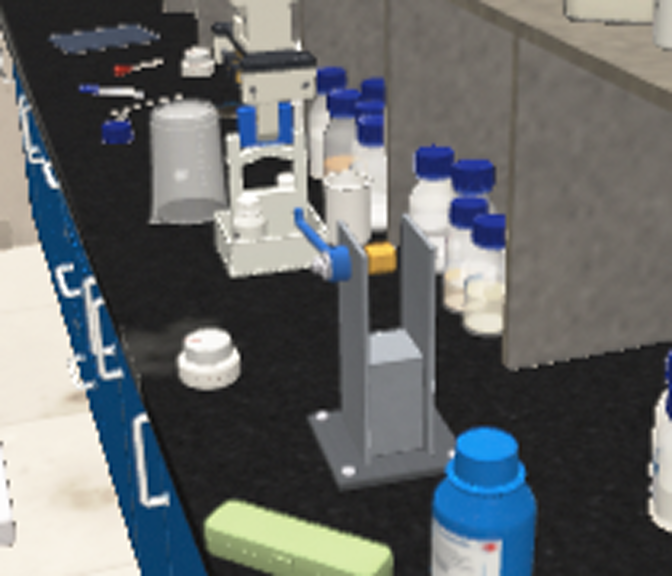

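```bash
python3 - <<'E'
from h import *
np.set_printoptions(precision=4,suppress=True)
z=np.load("side1.npz"); im=z["im"];P=z["P"]
hsv=cv2.cvtColor(im,cv2.COLOR_RGB2HSV);X,Y,Z=[P[...,i] for i in range(3)]
m=(X>.38)&(X<.56)&(Y>.0)&(Y<.2)&(Z>.07)&(Z<.3)
q=P[m&(Y>.085)&(Y<.125)&(Z>.19)&(Z<.235)]; print("plate",len(q),q.min(0),q.max(0),q.mean(0), np.polyfit(q[:,0],q[:,1],1))
blue=(hsv[...,0]>95)&(hsv[...,0]<125)&(hsv[...,1]>120)&m&(Y>.08)
q=P[blue];print("grip",len(q),q.min(0),q.max(0))
q=P[m&(Z<.145)];print("tray",len(q),q.min(0),q.max(0))
for v in range(160,186,2):
    r=[(u,P[v,u].round(3)) for u in range(278,312,3) if m[v,u]]
    print(v,[(u,*p) for u,p in r][:12])
E
```

```text
plate 200 [0.4261 0.0963 0.1907] [0.5129 0.1189 0.235 ] [0.4675 0.1056 0.2176] [-0.0642  0.1356]
grip 120 [0.4394 0.0996 0.2297] [0.4978 0.1131 0.271 ]
tray 487 [0.4113 0.0544 0.0954] [0.5252 0.1639 0.145 ]
160 [(284, np.float64(0.44), np.float64(0.112), np.float64(0.248)), (287, np.float64(0.449), np.float64(0.105), np.float64(0.249)), (290, np.float64(0.458), np.float64(0.1), np.float64(0.249)), (293, np.float64(0.464), np.float64(0.081), np.float64(0.254)), (296, np.float64(0.475), np.float64(0.084), np.float64(0.252)), (299, np.float64(0.491), np.float64(0.106), np.float64(0.244)), (302, np.float64(0.503), np.float64(0.11), np.float64(0.241))]
162 [(281, np.float64(0.429), np.float64(0.114), np.float64(0.242)), (284, np.float64(0.44), np.float64(0.113), np.float64(0.241)), (287, np.float64(0.448), np.float64(0.105), np.float64(0.242)), (290, np.float64(0.457), np.float64(0.097), np.float64(0.243)), (293, np.float64(0.466), np.float64(0.091), np.float64(0.244)), (296, np.float64(0.478), np.float64(0.096), np.float64(0.241)), (299, np.float64(0.49), np.float64(0.103), np.float64(0.
[... 3940 characters left out ...]
 np.float64(0.488), np.float64(0.107), np.float64(0.163)), (302, np.float64(0.498), np.float64(0.102), np.float64(0.163)), (305, np.float64(0.51), np.float64(0.104), np.float64(0.16))]
184 [(284, np.float64(0.428), np.float64(0.082), np.float64(0.172)), (287, np.float64(0.436), np.float64(0.07), np.float64(0.176)), (290, np.float64(0.448), np.float64(0.078), np.float64(0.171)), (293, np.float64(0.466), np.float64(0.105), np.float64(0.159)), (296, np.float64(0.477), np.float64(0.105), np.float64(0.157)), (299, np.float64(0.487), np.float64(0.103), np.float64(0.157)), (302, np.float64(0.499), np.float64(0.105), np.float64(0.154)), (305, np.float64(0.509), np.float64(0.101), np.float64(0.154))]
```

carry_out([
  [0.1,-2,-0.5,0,0.5],
  [0.1,-4,-1,0,0.5],
  [0.1,-6,-1,0,0.5],
  [0.1,-7.5,-1,0,0.5],
  [0.1,-9,-1,0,0.5],
  [0.1,-10.5,-1,0,0.5],
  [0,-12,-1,0,0.5],
  [-0.1,-13.2,-1,0,0.5],
  [-0.2,-14.3,-1,0,0.5],
  [-0.2,-14.3,-1,0,0.5],
  [-0.2,-14.3,-1,0,0.5],
], squeeze=40)

```text
clock: 5.8
position: [0.4673, -0.0296, 0.2904]
ee_rot: [-0.095, -3.14, 0.004]
force: [-0.0, 0.8, -3.8]
width: 0.125
```

```bash
python3 - <<'E'
from h import *
print(arm.observe())
im,d,P=cloud("side"); np.savez("side2.npz",im=im,P=P)
a=cv2.resize(im[110:290,210:420],None,fx=3.2,fy=3.2,interpolation=cv2.INTER_CUBIC)
cv2.imwrite("pics/s2.png",a[...,::-1])
E
```

```text
{'clock': 5.8, 'joints': array([-0.32065236,  0.17686302,  0.31374727,  1.96175055, -0.06074088,
        1.01260004,  1.53091577]), 'dq': array([-0.00650423,  0.00106777, -0.00868747, -0.00164487, -0.00316804,
        0.00070338, -0.00154104]), 'joint_efforts': array([  0.79397477, -43.57005   ,   2.68983901, -30.41012049,
         0.20574549,   0.10379968,   0.08340076]), 'position': array([ 0.46728719, -0.02956594,  0.29038407]), 'ee_rot': array([-0.09517999, -3.1399417 ,  0.00443843]), 'force': array([-0.02193894,  0.83418557, -3.79732851]), 'ft_torque': array([ 0.06338105,  0.02067896, -0.00198501]), 'width': 0.12458044394565705}
```

View pics/s2.png

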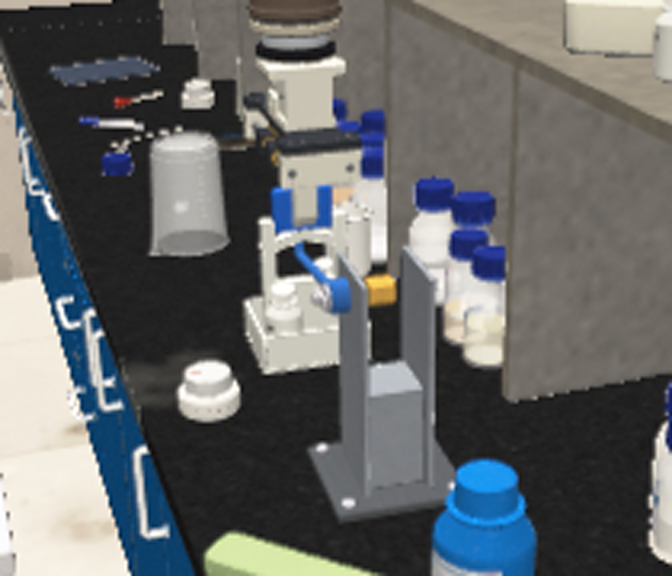

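carry_out([
  [0,0,-0.5,0,0.5],
  [0,0,-1,0,0.5],
  [0,0,-1.5,0,0.5],
  [0,0,-2,0,0.5],
  [0,0,-2.5,0,0.5],
  [0,0,-2.9,0,0.5],
  [0,0,-2.9,0,0.5],
  [0,0,-2.9,0,0.5],
], squeeze=40)

```text
clock: 6.65
position: [0.4672, -0.0293, 0.2613]
ee_rot: [-0.094, -3.14, 0.004]
force: [0.1, 0.4, -3.5]
width: 0.131
```

carry_out([
  [0,0,-0.2,0,0.5],
  [0,0,-0.4,0,0.5],
  [0,0,-0.4,0,0.5],
])

```text
clock: 6.95
position: [0.4679, -0.0294, 0.2588]
ee_rot: [0.095, 3.139, -0.004]
force: [-5.1, -1.6, 16.2]
width: 0.129
```

carry_out([
  [0,0,0.15,0,0.5],
  [0,0,0.15,0,1.6],
  [0,0,0.15,0,2.2],
  [0,0,0.15,0,3],
  [0,0,0.15,0,4],
  [0,0,0.15,0,5],
  [0,0,0.15,0,5],
  [0,0,0.15,0,5],
  [0,0,0.15,0,5],
  [0,0,0.15,0,5],
])

```text
clock: 7.95
position: [0.4679, -0.0294, 0.2603]
ee_rot: [0.095, 3.139, -0.003]
force: [-0.1, 0.4, -0.5]
width: 0.543
```

```bash
python3 - <<'E'
from h import *
print(arm.observe())
im,d,P=cloud("side"); np.savez("side3.npz",im=im,P=P)
a=cv2.resize(im[110:290,210:420],None,fx=3.2,fy=3.2,interpolation=cv2.INTER_CUBIC)
cv2.imwrite("pics/s3.png",a[...,::-1])
E
```

```text
{'clock': 7.95, 'joints': array([-0.31229246,  0.21191565,  0.30994035,  2.00336061, -0.07692601,
        0.93619358,  1.54716249]), 'dq': array([ 0.00142553,  0.00074294,  0.00028724, -0.00019883,  0.00178226,
       -0.00110387,  0.00110735]), 'joint_efforts': array([-2.03550985e-04, -4.34265018e+01,  2.34027229e+00, -2.78687775e+01,
        5.28584991e-02,  7.48978229e-02,  3.15728666e-04]), 'position': array([ 0.46786872, -0.02942544,  0.26032788]), 'ee_rot': array([ 0.09473895,  3.13872071, -0.00347599]), 'force': array([-0.10962689,  0.37718305, -0.51539478]), 'ft_torque': array([-0.00631399, -0.0283019 , -0.04957498]), 'width': 0.543274838064077}
```

View pics/s3.png

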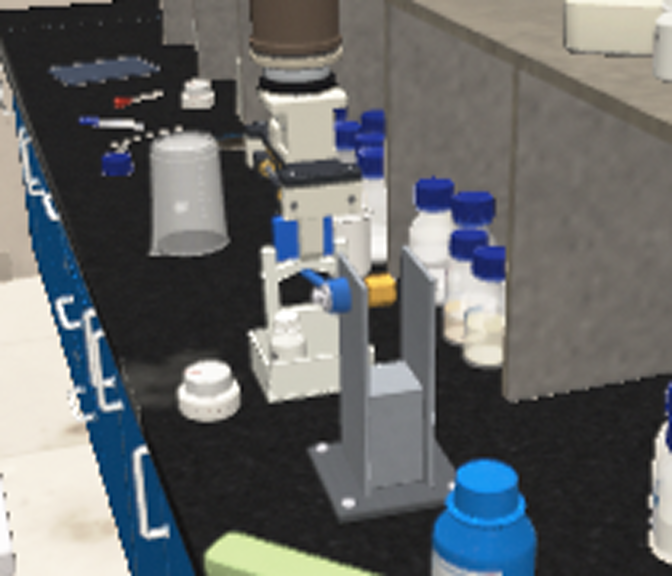

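The caddy hangs free on the sagged arm, with its notch on the rod at about (300,270). The fingers are open. Next I move to above the bolt head.

carry_out([
  [0,0,1,0,5],
  [0,0,3,0,5],
  [0,0,5,0,5],
  [0,0,7.5,0,5],
  [0,0,10,0,9.1],
  [1,-3,10,0,9.1],
  [2,-6,10,0,9.1],
  [3,-9,10,0,9.1],
  [3,-12,10,0,9.1],
  [3,-13.2,10,0,9.1],
  [3,-13.2,10,0,9.1],
  [3,-13.2,10,0,9.1],
  [3,-13.2,10,0,9.1],
])

```text
clock: 9.3
position: [0.498, -0.1597, 0.3604]
ee_rot: [0.091, 3.139, -0.002]
force: [0.2, -0.5, -0.2]
width: 0.992
```

```bash
python3 - <<'E'
from h import *
np.set_printoptions(precision=4,suppress=True)
s=arm.observe(); print(s["position"],s["ee_rot"],s["force"])
cal=arm.get_calibration("wrist"); im,d=arm.get_image("wrist"); K=np.array(cal["intrinsics"]); T=np.array(cal["tool_from_camera"])
v,u=np.mgrid[:400,:640]
p=np.stack([u,v,np.ones_like(u)],-1)@np.linalg.inv(K).T*d[...,None]
P=(p@T[:3,:3].T+T[:3,3])@R.from_rotvec(s["ee_rot"]).as_matrix().T+s["position"]
cv2.imwrite("pics/w1.png",im[...,::-1]); np.savez("w1.npz",im=im,P=P)
hsv=cv2.cvtColor(im,cv2.COLOR_RGB2HSV)
X,Y,Z=[P[...,i] for i in range(3)]
b=(hsv[...,0]>12)&(hsv[...,0]<32)&(hsv[...,1]>110)&(Z>.17)&(Z<.23)&(d>0)&(abs(X-.5)<.05)&(abs(Y+.16)<.05)
q=P[b]; print("brass",len(q),q.mean(0),np.percentile(q,[1,99],0) if len(q) else "")
for lo,hi in((.455,.485),(.515,.55)):
    q=P[(Z>.219)&(Z<.232)&(X>lo)&(X<hi)&(Y<-.1)&(Y>-.23)&(d>0)]
    if len(q): print("plate",len(q),np.percentile(q,[1,99],0),np.polyfit(q[:,1],q[:,0],1))
bl=(hsv[...,0]>95)&(hsv[...,0]<125)&(hsv[...,1]>120)&(d>0)&(X>.44)&(X<.48)&(Y<-.04)&(Y>-.13)
q=P[bl]; 
if len(q)>5: print("rod",len(q),np.polyfit(q[:,1],q[:,2],1),np.polyfit(q[:,1],q[:,0],1))
E
```

```text
[ 0.498  -0.1597  0.3604] [ 0.0911  3.1388 -0.0022] [ 0.2225 -0.4789 -0.208 ]
brass 717 [ 0.4992 -0.1626  0.2099] [[ 0.4874 -0.1753  0.1983]
 [ 0.5122 -0.1504  0.2143]]
plate 859 [[ 0.4696 -0.2044  0.2193]
 [ 0.4801 -0.1177  0.2268]] [0.0677 0.4853]
plate 805 [[ 0.5312 -0.2086  0.2192]
 [ 0.5415 -0.1223  0.2266]] [0.066  0.5465]
rod 830 [-0.2183  0.1691] [0.0661 0.4713]
```

View pics/w1.png

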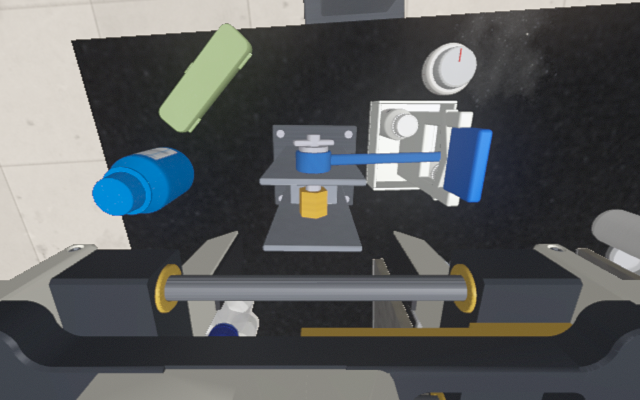

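The caddy hangs at (455,160) in this view. The brass head is at (313,203) and measures (0.4995, -0.1625). The rod slope gives a sag of 0.215 rad.

carry_out([
  [0.15,-0.3,-3,-0.01,9.1],
  [0.15,-0.3,-6,-0.01,9.1],
  [0.15,-0.3,-9,-0.01,9.1],
  [0.15,-0.3,-11,-0.01,9.1],
  [0.15,-0.3,-11.8,-0.01,9.1],
  [0.15,-0.3,-11.8,-0.01,6],
  [0.15,-0.3,-11.8,-0.01,3],
  [0.15,-0.3,-11.8,-0.01,1],
  [0.15,-0.3,-11.8,-0.01,1],
  [0.15,-0.3,-11.8,-0.01,1],
  [0.15,-0.3,-11.8,-0.01,1],
  [0.15,-0.3,-11.8,-0.01,1],
  [0.15,-0.3,-11.8,-0.01,1],
  [0.15,-0.3,-11.8,-0.01,1],
  [0.15,-0.3,-11.8,-0.01,1],
  [0.15,-0.3,-11.8,-0.01,1],
], squeeze=60)

```text
clock: 10.95
position: [0.4996, -0.1625, 0.2424]
ee_rot: [0.106, 3.139, -0.002]
force: [0.4, 2.0, 1.1]
width: 0.265
```

```bash
cat >> h.py <<'E'
def rod():
    im,d,P=cloud("side"); hsv=cv2.cvtColor(im,cv2.COLOR_RGB2HSV); X,Y,Z=[P[...,i] for i in range(3)]
    m=(hsv[...,0]>95)&(hsv[...,0]<125)&(hsv[...,1]>120)&(X>.44)&(X<.49)&(Y<-.04)&(Y>-.13)&(Z>.15)&(Z<.23)
    im2,d2,Q=cloud("top"); hs2=cv2.cvtColor(im2,cv2.COLOR_RGB2HSV)
    m2=(hs2[...,0]>95)&(hs2[...,0]<125)&(hs2[...,1]>120)&(Q[...,0]>.44)&(Q[...,0]<.49)&(Q[...,1]<-.045)&(Q[...,1]>-.13)&(Q[...,2]>.15)&(Q[...,2]<.23)
    for n,q in(("side",P[m]),("top",Q[m2])):
        if len(q)>5: print(n,len(q),"slope",np.polyfit(q[:,1],q[:,2],1))
    s=arm.observe(); print(s["clock"],s["position"],s["ee_rot"],s["force"],s["ft_torque"],s["width"]*91.8)
    return im
E
python3 -c "
from h import *
rod()"
```

```text
side 23 slope [-0.02416504  0.18323209]
top 35 slope [-0.20874724  0.17010815]
11.05 [ 0.4995615  -0.16248577  0.2423882 ] [ 1.06150416e-01  3.13848493e+00 -1.95068901e-03] [-0.14195304  3.1828797   1.00061006] [0.26031699 0.1474396  0.03369745] 24.317820308677653
```

```bash
python3 -c "
from h import *
im=rod()
cv2.imwrite('pics/s4.png',cv2.resize(im[110:290,210:420],None,fx=3.2,fy=3.2,interpolation=cv2.INTER_CUBIC)[...,::-1])"
```

```text
side 20 slope [-0.22440356  0.16604961]
top 33 slope [-0.19994828  0.17091768]
11.15 [ 0.49958371 -0.1624785   0.24241479] [ 1.06143875e-01  3.13840089e+00 -1.87826182e-03] [-0.63427815  3.18126582  1.20852924] [0.31104772 0.16064329 0.03168742] 24.62130625321612
```

View pics/s4.png

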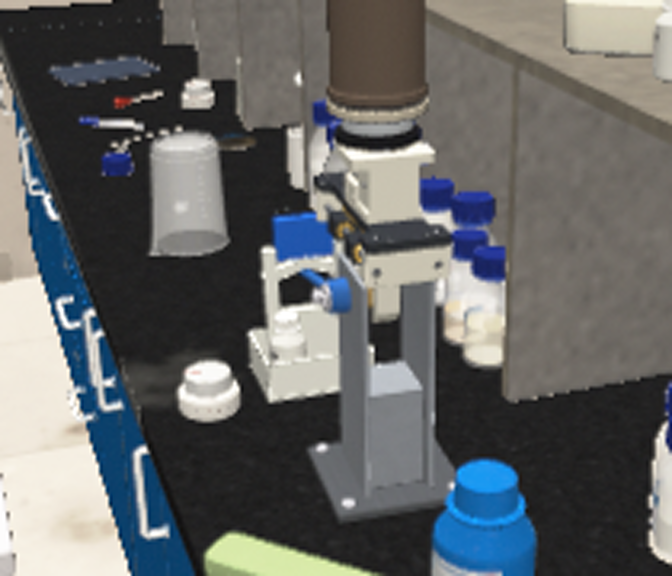

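carry_out([
  [0,-0.15,0,0,1],
  [0,-0.3,0,0,1],
  [0,-0.4,0,0,1],
  [0,-0.4,0.15,0,1],
  [0,-0.4,0.3,0,1],
  [0,-0.4,0.45,0,1],
  [0,-0.4,0.6,0,1],
  [0,-0.4,0.6,0,1],
], squeeze=60)

```text
clock: 11.95
position: [0.4995, -0.1627, 0.243]
ee_rot: [-0.1, -3.136, -0.002]
force: [21.0, 6.6, -56.7]
width: 0.265
```

```bash
python3 -c "
from h import *
rod()"
```

```text
side 20 slope [-0.22442945  0.16574406]
top 36 slope [-0.20767165  0.17019973]
12.05 [ 0.49957028 -0.16266784  0.24305279] [-1.00593479e-01 -3.13644984e+00 -2.09278402e-03] [ 20.50264747   6.87385421 -55.67273418] [ 1.00768338 -4.22342717 -0.12881395] 24.606129777038525
```

carry_out([
  [0,0.4,0,0,3.5],
  [0,0.02,0.2,0,3.5],
  [0,0.02,0.5,0,3.5],
  [0,0.02,0.5,0,3.5],
  [0,0.02,0.5,0,1],
  [0,0.02,0.5,0,1],
  [0,0.02,0.5,0,1],
  [0,0.02,0.5,0,1],
  [0,0.02,0.5,0,1],
  [0,0.02,0.5,0,1],
], squeeze=60)

```text
clock: 13.05
position: [0.4996, -0.1625, 0.2482]
ee_rot: [-0.1, -3.137, -0.002]
force: [-2.3, 1.2, 5.1]
width: 0.265
```

```bash
python3 -c "
from h import *
rod()"
```

```text
side 22 slope [-0.07704406  0.17856668]
top 36 slope [-0.14840713  0.17450466]
13.15 [ 0.49958815 -0.16254646  0.24823717] [-1.00537948e-01 -3.13659115e+00 -1.99057123e-03] [-2.49425595  0.37867299  5.9863758 ] [-0.25935793  0.38864476 -0.01258361] 24.39250484665647
```

carry_out([
  [0,-0.5,0,0,1],
  [0,-1,0,0,1],
  [0,-1.5,0,0,1],
  [0.3,-1.5,0.2,0,1],
  [-0.3,-1.5,0.3,0,1],
  [0.3,-1.5,0.3,0,1],
  [-0.3,-1.5,0.3,0,1],
  [0,-1.5,0.3,0,1],
], squeeze=60)

```text
clock: 13.95
position: [0.4999, -0.1639, 0.2483]
ee_rot: [-0.083, -3.131, -0.028]
force: [-5.6, 42.3, -0.8]
width: 0.272
```

```bash
python3 -c "
from h import *
rod()"
```

```text
side 22 slope [-0.08333244  0.18004046]
top 41 slope [-0.22411815  0.16986122]
14.05 [ 0.49984685 -0.16390392  0.24838423] [-0.08271219 -3.13008645 -0.02844486] [ 1.04258752 42.37042473 -6.16291751] [ 8.64517852 -0.57532371 -0.38006682] 24.39699386150222
```

```bash
cat >> h.py <<'E'
def ang():
    out=[]
    for n in("top","side"):
        im,d,P=cloud(n); h=cv2.cvtColor(im,cv2.COLOR_RGB2HSV); X,Y,Z=[P[...,i] for i in range(3)]
        b=(h[...,0]>95)&(h[...,0]<125)&(h[...,1]>120)
        q=P[b&(X>.42)&(X<.52)&(Y>-.06)&(Y<.02)&(Z>.21)&(Z<.29)]
        out.append((n,len(q),np.percentile(q,95,axis=0).round(4),np.median(q,0).round(4)))
        zt=np.percentile(q[:,2],90); L=np.median(q[:,1])+.1625
        out.append(round(float(np.arcsin((.259-zt)/L)),3))
    s=arm.observe(); print(*out); print(s["clock"],s["position"].round(4),s["ee_rot"].round(3),s["force"].round(1),s["ft_torque"].round(2),s["width"]*91.8)
    return im
E
python3 -c "
from h import *
im=ang()
cv2.imwrite('pics/s5.png',cv2.resize(im[110:290,210:420],None,fx=3.2,fy=3.2,interpolation=cv2.INTER_CUBIC)[...,::-1])"
```

```text
('top', 65, array([ 0.4905, -0.0203,  0.2366]), array([ 0.4656, -0.0241,  0.2319])) 0.166 ('side', 129, array([ 0.4919, -0.0254,  0.2315]), array([ 0.465 , -0.0328,  0.2223])) 0.218
14.15 [ 0.4998 -0.1639  0.2484] [-0.083 -3.13  -0.028] [ 2.6 43.3 -6.4] [ 8.69 -0.58 -0.36] 24.367582035369505
```

View pics/s5.png

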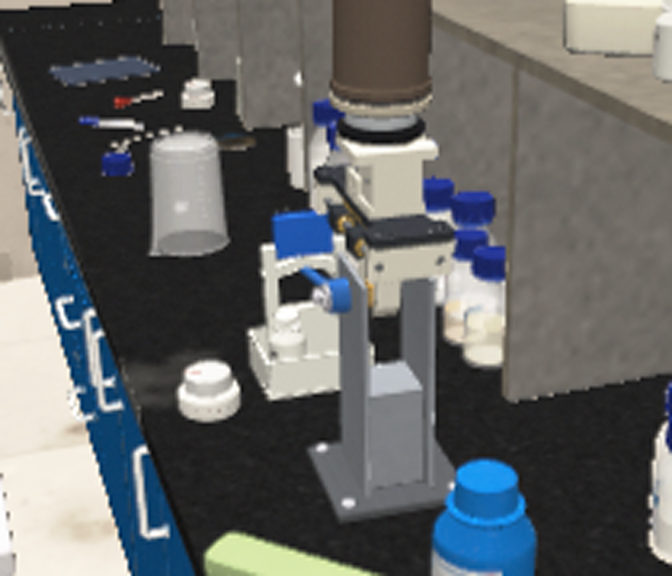

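carry_out([
  [0,-1.35,0.2,0,1],
  [0,-1.35,0.4,0,1],
  [0,-1.35,0.6,0,1],
  [0,-1.35,0.8,0,1],
  [0,-1.35,0.8,0,1],
], squeeze=60)

```text
clock: 14.65
position: [0.5001, -0.1645, 0.2491]
ee_rot: [-0.066, -3.121, -0.05]
force: [21.1, 33.7, -60.0]
width: 0.268
```

```bash
python3 -c "
from h import *
im=ang()"
```

```text
('top', 63, array([ 0.49  , -0.0203,  0.2406]), array([ 0.465 , -0.0239,  0.2349])) 0.149 ('side', 148, array([ 0.4913, -0.0259,  0.2346]), array([ 0.4637, -0.0321,  0.2237])) 0.2
14.75 [ 0.5    -0.1645  0.249 ] [-0.066 -3.121 -0.051] [ 20.8  34.2 -59.9] [ 6.22 -4.76 -0.85] 24.358921357173404
```

The tool is tilting slightly with each push, and the bolt turns with it. I'll keep pushing in -y so the tilt builds up.

carry_out([
  [0,-1,0,0,1],
  [0,-1.8,0,0,1],
  [0,-1.8,0,0,1],
  [0,-1.8,0,0,1],
], squeeze=60)

```text
clock: 15.15
position: [0.5008, -0.1658, 0.248]
ee_rot: [-0.046, -3.115, -0.085]
force: [-4.1, 54.7, 16.5]
width: 0.266
```

carry_out([
  [0,-1.8,0,0,1],
  [0,-1.8,0,0,1],
  [0,-1.8,0,0,1],
], squeeze=60)

```text
clock: 15.45
position: [0.5013, -0.167, 0.2477]
ee_rot: [-0.025, -3.108, -0.121]
force: [-6.9, 56.2, 24.8]
width: 0.271
```

```bash
python3 -c "
from h import *
im=ang()"
```

```text
('top', 64, array([ 0.491 , -0.0202,  0.2425]), array([ 0.465 , -0.0239,  0.2386])) 0.123 ('side', 163, array([ 0.4915, -0.0252,  0.2379]), array([ 0.4638, -0.0323,  0.2247])) 0.173
15.55 [ 0.5012 -0.167   0.2477] [-0.025 -3.108 -0.121] [-6.1 55.5 24.3] [11.76  1.48 -0.8 ] 24.509200007410733
```

carry_out([
  [0,-1.8,0.1,-0.03,1],
  [0,-1.8,0.1,-0.03,1],
  [0,-1.8,0.1,-0.03,1],
], squeeze=60)

```text
clock: 15.85
position: [0.5015, -0.1681, 0.2477]
ee_rot: [-0.05, -3.1, -0.158]
force: [-5.3, 54.5, 15.3]
width: 0.27
```

carry_out([
  [0,-1.8,0.1,-0.03,1],
  [0,-1.8,0.1,-0.03,1],
  [0,-1.8,0.1,-0.03,1],
], squeeze=60)

```text
clock: 16.15
position: [0.5016, -0.1692, 0.2476]
ee_rot: [-0.074, -3.09, -0.194]
force: [-3.9, 52.7, 12.8]
width: 0.265
```

```bash
python3 -c "
from h import *
im=ang()"
```

```text
('top', 63, array([ 0.4913, -0.0201,  0.2483]), array([ 0.4645, -0.0237,  0.2439])) 0.091 ('side', 194, array([ 0.4932, -0.0275,  0.243 ]), array([ 0.4657, -0.0324,  0.2279])) 0.135
16.25 [ 0.5016 -0.1692  0.2476] [-0.073 -3.091 -0.194] [-3.9 53.9 13.1] [10.92  0.6  -0.06] 24.680909513650757
```

carry_out([
  [0,-1.8,0.1,-0.02,1],
  [0,-1.8,0.1,-0.02,1],
  [0,-1.8,0.1,-0.02,1],
], squeeze=60)

```text
clock: 16.55
position: [0.5018, -0.1703, 0.2474]
ee_rot: [-0.081, -3.081, -0.23]
force: [-3.1, 51.5, 10.4]
width: 0.267
```

carry_out([
  [0,-1.8,0.1,-0.02,1],
  [0,-1.8,0.1,-0.02,1],
  [0,-1.8,0.1,-0.02,1],
], squeeze=60)

```text
clock: 16.85
position: [0.502, -0.1715, 0.2473]
ee_rot: [-0.089, -3.07, -0.266]
force: [-3.1, 51.9, 9.8]
width: 0.265
```

carry_out([
  [0,-1.8,0.1,-0.02,1],
  [0,-1.8,0.1,-0.02,1],
  [0,-1.8,0.1,-0.02,1],
], squeeze=60)

```text
clock: 17.15
position: [0.5022, -0.1726, 0.2471]
ee_rot: [-0.096, -3.059, -0.303]
force: [-2.5, 51.8, 7.6]
width: 0.266
```

```bash
python3 -c "
from h import *
im=ang()"
```

```text
('top', 46, array([ 0.4896, -0.0205,  0.2577]), array([ 0.4627, -0.0242,  0.2531])) 0.023 ('side', 227, array([ 0.4922, -0.028 ,  0.2522]), array([ 0.4657, -0.0332,  0.2333])) 0.066
17.25 [ 0.5022 -0.1726  0.2471] [-0.096 -3.06  -0.302] [-1.8 51.5  6.9] [10.28 -0.03 -0.07] 24.78224920373249
```

carry_out([
  [0,-1.8,0.1,-0.02,1],
  [0,-1.8,0.1,-0.02,1],
  [0,-1.8,0.1,-0.02,1],
], squeeze=60)

```text
clock: 17.55
position: [0.5024, -0.1737, 0.2468]
ee_rot: [-0.103, -3.048, -0.339]
force: [-1.7, 51.4, 5.5]
width: 0.267
```

carry_out([
  [0,-1.8,0.1,-0.02,1],
  [0,-1.8,0.1,-0.02,1],
  [0,-1.8,0.1,-0.02,1],
], squeeze=60)

```text
clock: 17.85
position: [0.5026, -0.1749, 0.2466]
ee_rot: [-0.11, -3.036, -0.376]
force: [-2.0, 51.0, 5.0]
width: 0.267
```

```bash
python3 -c "
from h import *
im=ang()
cv2.imwrite('pics/s6.png',cv2.resize(im[110:290,210:420],None,fx=3.2,fy=3.2,interpolation=cv2.INTER_CUBIC)[...,::-1])"
```

```text
('top', 66, array([ 0.4912, -0.0205,  0.2638]), array([ 0.4663, -0.0265,  0.2584])) -0.032 ('side', 226, array([ 0.4905, -0.0292,  0.2584]), array([ 0.4655, -0.0347,  0.2403])) 0.013
17.95 [ 0.5026 -0.1749  0.2465] [-0.11  -3.036 -0.376] [-2.  50.6  4.2] [ 9.79 -0.35 -0.21] 24.30165487508803
```

View pics/s6.png

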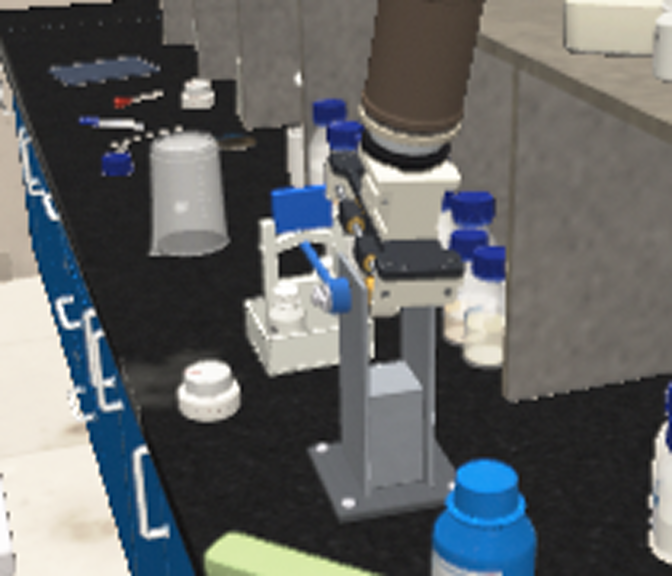

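carry_out([
  [0,-0.8,0,0,1],
  [0,-0.4,0,0,1],
  [0,-0.2,0,0,1],
  [0,-0.2,0,0,1],
  [0,-0.2,0,0,1],
  [0,-0.2,0,0,1],
  [0,-0.2,0,0,1],
  [0,-0.2,0,0,1],
  [0,-0.2,0,0,1],
  [0,-0.2,0,0,1],
], squeeze=60)

```text
clock: 18.95
position: [0.5028, -0.1745, 0.2465]
ee_rot: [-0.105, -3.035, -0.38]
force: [-0.9, 8.7, 3.5]
width: 0.265
```

```bash
python3 -c "
from h import *
ang();ang();rod()
t=np.load('top0.npz')['P']; im,d,P=cloud('top')
for n,(u0,v0,u1,v1) in dict(timer=(298,233,322,257),bottle=(422,190,450,218),case=(390,223,432,265),cup=(140,203,187,243)).items():
    f=lambda A:(lambda q:np.median(q[(q[:,2]>.015)&(q[:,2]<.2)],0).round(3))(A[v0:v1,u0:u1].reshape(-1,3))
    print(n,f(t),f(P))
"
```

```text
('top', 54, array([ 0.4914, -0.0132,  0.265 ]), array([ 0.4683, -0.0261,  0.2591])) -0.04 ('side', 230, array([ 0.4914, -0.0297,  0.2591]), array([ 0.466 , -0.0339,  0.2404])) 0.013
19.05 [ 0.5028 -0.1745  0.2465] [-0.105 -3.035 -0.38 ] [-0.9  7.6  4.9] [ 1.13 -0.21  0.39] 24.590420254802837
('top', 61, array([ 0.4912, -0.0027,  0.2633]), array([ 0.4679, -0.0263,  0.2592])) -0.029 ('side', 230, array([ 0.492 , -0.0297,  0.2586]), array([ 0.4653, -0.034 ,  0.2403])) 0.011
19.15 [ 0.5028 -0.1745  0.2465] [-0.105 -3.035 -0.38 ] [-1.7  7.5  4.1] [ 1.17 -0.22  0.35] 24.53977059522195
side 34 slope [-0.00315554  0.20307054]
top 71 slope [0.02006552 0.20683612]
19.25 [ 0.50279077 -0.17454217  0.24651357] [-0.10511204 -3.03489211 -0.38041078] [-1.87733009  7.52125653  3.74532469] [ 1.11313227 -0.22921219  0.34147492] 24.489731788688083
timer [0.374 0.037 0.042] [0.374 0.037 0.042]
bottle [ 0.491 -0.381  0.103] [ 0.486 -0.387  0.119]
case [ 0.368 -0.308  0.029] [ 0.404 -0.354  0.03 ]
cup [0.454 0.51  0.146] [0.454 0.511 0.146]
```

```bash
python3 -c "
from h import *
print(arm.sign_off())"
```

```text
the job is handed in; nothing more can be done
None
```

I hung the caddy on the hook by its hand hole, let it go with the arm sagged to about 0.215 rad, then gripped the bolt head at 60 N. The job was handed in at about 19 s with the arm level and the head still gripped; `sign_off` gave no verdict.

**How it turned:** a straight squeeze and a push in z did not turn the head, because it stuck to the pads. Repeated pushes in -y tilted the gripper about 0.24 rad around the head and turned the bolt back with it. I then eased the push from about 50 N to 8 N, and the arm stayed where it was.

**Last checks:**
- **Level:** the rod slope read about 0 from the side camera and +0.02 from the top camera. The caddy's height gave +0.01 (side) and between -0.03 and -0.04 (top). The readings disagree by up to about 0.05 rad, but all are inside ±0.08.
- **Grip:** the jaws were at 24.5 mm on the 24 mm head, with the grasp point within about 5 mm of its centre.
- **Caddy:** it hung upright and still near the seat point, with its underside at about 86 mm and clear of the fingers.
- **Timer and cup:** they had not moved.
- **Bottle and case:** the last top view gave shifted positions for both (case 36 mm in x), and I put this down to the arm blocking the view. The last side picture showed both looking undisturbed, though the case was partly cropped, and I did not measure them again.

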